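Tap the bearing cup square into the turntable hub

TASK

Take the white bearing cup out of its rack, lay it flat on the bench and let go, then take it again by its wall, set it level in the mouth of the hub's round bore and let go. Tap it down with the gripper a little at a time on opposite sides of its rim, so that it goes in square and never leans more than about 5 degrees in the bore, until it sits fully home on the bottom all round. Leave the tin, the wrench and the small grey bin where they are.

Things in the scene. Friction and masses are not known exactly. Their poses are not given: they have to be found in the camera images.
- cup_center (a point): Centre (on the axis, half-way up) of the bearing cup: a plain white plastic ring, 136 mm outer, 116 mm inner diameter (wall 10), 24 mm high, about 0.12 kg, both ends alike. Its z axis is the ring's axis. It starts on edge in the rack, axis level, top 144 mm over the bench, leaning up to a few degrees; its 24 mm thickness can be pinched at the top. Too wide to grasp or press across.
- cup: The cup again; origin also at its centre. Held by the top, leaned over 45 degrees with its lower edge on the bench, let go and the fingers drawn back, it falls flat. Flat, its top is 24 mm over the bench and its wall can be pinched from above, one finger inside the ring.
- hub: Aluminium block 184 x 184 x 44 mm fixed to the bench, z up, origin at the centre of its underside. In its top is the bore, 140 mm wide and 18 mm deep with a flat bottom (shoulder). From the middle a dark steel stub, 32 mm wide, rises to 16 mm above the block's top face.
- bore_mouth (a point): Centre of the bore's mouth, level with the block's top face, z up. The cup drops freely about 4 mm into the mouth and rests on the pads' heads, its top rim about 20 mm above the face. Fully home, its foot is on the shoulder, its top rim 6 mm above the face all round (its centre 6 mm below this point), and it goes no further when pushed.
- pad0: One of eight dark sprung pads round the bore wall, every 45 degrees from the block's x axis, narrowing the bore to 134 mm; origin as the block's. They grip the cup by friction: pushed down on one spot of its rim (3 to 8 N at first, 8 to 16 N deeper) it sinks there and tilts, the far side staying or rising a little; it stays where it is left.
- rack: Low steel rack, fixed: a 75 x 120 mm base plate with two upright sheets 40 mm high that leave a 29 mm slot for the cup on edge. Origin at the centre of its underside on the bench; the slot runs along its y axis, and the cup's axis lies along its x axis.
- tin: Bystander: plain aluminium tin, 66 mm wide, 75 mm high, standing; origin at the centre of its underside.
- wrench: Bystander: steel wrench 170 mm long lying flat along its x axis; origin under its middle.
- binbox: Bystander: small open grey bin 90 x 70 x 40 mm; origin at the centre of its underside.
Things that resemble listed ones, but are neither listed nor needed, are in the scene too. Of the things shaped like the cup, the white one is meant.

How it is judged:
On the way, in this order (a step that is already met when the one before it is completed fails the run):
1. the cup lies flat on the bench, let go (height (world z) of cup_center below 0.018 m and angle between the z axis of cup_center and the z axis of bore_mouth, either way round below 0.1 rad and contact force between the fingers and cup below 0.05 N), for 0.1 s.
2. the cup stands level in the mouth of the bore, let go, not yet pressed in (horizontal distance between cup_center and bore_mouth below 0.006 m and z of cup_center in the frame of bore_mouth between 0.003 and 0.012 m and angle between the z axis of cup_center and the z axis of bore_mouth, either way round below 0.1 rad and contact force between the fingers and cup below 0.05 N), for 0.1 s.
At the end, for the whole second after the job is handed in: The cup is home in the bore: its centre at least 4.5 mm below the mouth (6 mm is fully home), within 4 mm of the bore's axis, square to it within 0.025 rad, at rest and released (z of cup_center in the frame of bore_mouth below -0.0045 m and angle between the z axis of cup_center and the z axis of bore_mouth, either way round below 0.025 rad and horizontal distance between cup_center and bore_mouth below 0.004 m and linear speed of cup below 0.01 m/s and contact force between the fingers and cup below 0.05 N); the robot touches nothing.
It fails at once if the cup leans more than 0.1 rad while in the bore (horizontal distance between cup_center and bore_mouth below 0.02 m and z of cup_center in the frame of bore_mouth below 0.0085 m and angle between the z axis of cup_center and the z axis of bore_mouth, either way round above 0.1 rad).
It fails at once if a bystander was moved more than 30 mm (distance of any of tin, wrench, binbox from where it was at the start of the episode above 0.03 m).
It also fails if it takes over 72 s, if anything falls off the work surface, if the arm or the gripper's body presses on something with over 40 N, if the wrist force passes 120 N, or if a joint passes its speed limit or range.

ROBOT

A 6-joint arm with a two-finger parallel gripper is mounted at the origin on the work surface. World frame = base frame: x ahead of the robot, y to its left, z up, the work surface at z = 0. Lengths are in m, angles in rad, forces in N, time in s.
With the tool pointing down it reaches from about 0.35 to 0.775 m from the base axis. Payload 7.3 kg.
Tool frame: the origin (TCP) lies at the very end of the fingers, on their centre line; the grasp point (between the pads) lies robot.pinch_z behind it (robot.pinch_z is the distance from the TCP to the grasp point, in m); y points along the fingers, z is the direction in which the jaws open and shut, and the axes are right-handed (so a half turn about y gives the same grasp; the last joint's range is limited). The gripper opens to 92 mm and grips with 3 to 60 N. Pads are 19 mm wide; open, the fingers measure 130 mm over their backs; the gripper's body (75 mm by 190 mm) begins 47 mm behind the grasp point.
Start: joints at [1.099, 0.342, 1.524, -0, 1.275, -0.146], TCP at [0.168, 0.497, 0.227] pointing down, gripper open.
Joint ranges: [-2.53, 2.53], [-0.77, 2.02], [0.04, 2.7], [-1, 4.14], [0.28, 2.66], [-3.11, 3.11]. Speed limits (rad/s): [2.57, 2.57, 3.14, 3.14, 3.14, 3.14].

INTERFACE

Orientations are given as [roll, pitch, yaw] about the fixed x, y, z axes, in that order (R = Rz(yaw) Ry(pitch) Rx(roll)).
In Python, from cell import status, viewer, robot gives the robot as it stands. The module is installed in compiled form; this text tells all that it offers.
- The arm moves only by the shell command python3 -m pendant 'ROWS' [FORCE]. ROWS is JSON, a list that holds one entry, the list of rows, each a list of 7 numbers: the shift along the tool's x, y, z in cm, then the turn, a rotation vector about the tool's x, y, z in rad, then the finger opening in cm, from 0 to 9.18. A call has 1 to 20 rows; each row is the pose to reach, as a shift and turn from the pose commanded when the call began, along the tool's axes at that moment; what a row does not reach only later rows make up. A row lasts 1/10 s, in which the tool goes at most 50 mm and 8.59 degrees, less where a joint would pass 70% of its speed; a pose out of reach is approached as far as the arm can. A call with a gripper value outside its range is refused whole. The fingers move at their own pace and stop on an object; FORCE is the grip in N (left out, the last holds). Time passes only in rows, so rows that repeat a pose let the fingers close. It gives the time, the measured TCP pose, the force and the opening at its end, in the units of the state.
- status.observe(): the state, without advancing time (a new reading comes with each control period).
- viewer.read_camera(name): name is "side" or "top"; returns a dict with "image" (480x640x3 uint8, red, green, blue), "range_z" (480x640 float32, m along the optical axis (not along the pixel's ray), 0 where there is no reading), "fx", "fy", "cx", "cy" (pixels), "camera_from_world" (4x4, takes a point from world to camera coordinates). Camera axes: x right, y up, looking along -z (the intrinsics and any distortion apply to the point x, -y, -z); pixel columns grow to the right and rows downward; lengths in m; the calibration is good to about 2 mm. A picture is of the moment at which its call begins.
- robot.hand_in(): hands the job in, once; it reports no verdict.
The state is a dict: "time": time; "qpos": joint angles; "qvel": joint speeds; "joint_efforts": joint torques, N m; "tool_pos": TCP position; "tool_rot": TCP orientation; "contact_force": force on the tool from outside, world axes, zero at the start; "torque": the same for the moment, N m; "opening": finger opening in m.
Only numpy, scipy, OpenCV 4.12 (cv2) and the standard library are available. Lean on these libraries where they do the work, as an engineer would, in place of code of your own. Each camera call takes 0.05 s, during which the arm holds its last target. There are 200 camera calls.

## Working session

There is one attempt and no reset: what is moved stays moved. The work goes in short steps, Python scripts to look and compute and a shell command to move; the robot and the scene stay as the last step left them, time stands still between calls to the robot, and variables do not carry over. Pictures are saved under pics/ and viewed, about 8 in all and at most 12, crops included, and the job is handed in when it is done.

```bash
mkdir -p pics
cat > h.py <<'E'
import numpy as np,cv2
from scipy.spatial.transform import Rotation as R
from cell import status,viewer,robot
def cam(n):
    c=viewer.read_camera(n);c['M']=np.linalg.inv(c['camera_from_world']);return c
def save(c,f,crop=None,s=1):
    im=c['image'][:,:,::-1]
    if crop: im=im[crop[1]:crop[3],crop[0]:crop[2]]
    cv2.imwrite('pics/'+f,cv2.resize(im,None,fx=s,fy=s,interpolation=cv2.INTER_CUBIC))
def ray(c,u,v):
    d=np.array([(u-c['cx'])/c['fx'],-(v-c['cy'])/c['fy'],-1.]);return c['M'][:3,3],c['M'][:3,:3]@d
def onz(c,u,v,z):
    o,d=ray(c,u,v);return o+d*(z-o[2])/d[2]
def cloud(c):
    v,u=np.mgrid[:480,:640];z=c['range_z']
    p=np.stack([(u-c['cx'])/c['fx']*z,-(v-c['cy'])/c['fy']*z,-z],-1)
    w=p@c['M'][:3,:3].T+c['M'][:3,3];w[z<=0]=np.nan;return w
def proj(c,p):
    q=c['camera_from_world']@np.r_[p,1];return c['cx']+c['fx']*q[0]/-q[2],c['cy']-c['fy']*q[1]/-q[2]
E
python3 - <<'E'
from h import *
print(status.observe()); print(robot.pinch_z)
a=cam('top');b=cam('side')
print(a['M'].round(3),b['M'].round(3),a['fx'],{k:v for k,v in a.items() if k not in('image','range_z','M','camera_from_world')})
save(a,'top.png');save(b,'side.png')
np.savez('first.npz',ta=cloud(a),sb=cloud(b),ti=a['image'],si=b['image'])
E
```

```text
{'time': 0.0, 'qpos': array([ 1.09900740e+00,  3.42719626e-01,  1.52500397e+00,  5.58593058e-06,
        1.27538477e+00, -1.46016411e-01]), 'qvel': array([-0.00188888, -0.00045402, -0.00046118, -0.00013504,  0.00020226,
       -0.00106908]), 'joint_efforts': array([-6.57555938e-04, -4.31247926e+01, -2.44217259e+01,  7.16242706e-02,
        5.59324678e-02, -8.64664526e-05]), 'tool_pos': array([0.16782455, 0.4970346 , 0.22605112]), 'tool_rot': array([-1.57229513e+00,  2.25818055e-04, -3.25774314e-01]), 'contact_force': array([-0.01831157, -0.32824099,  0.49608586]), 'torque': array([ 0.02288311,  0.02507491, -0.0338087 ]), 'opening': 0.09156886823148119}
0.0188
[[-1.500e-02  9.970e-01 -7.100e-02  4.940e-01]
 [-1.000e+00 -1.400e-02  2.000e-03 -5.000e-02]
 [ 1.000e-03  7.100e-02  9.970e-01  1.095e+00]
 [ 0.000e+00  0.000e+00  0.000e+00  1.000e+00]] [[ 0.71   0.432 -0.556  0.077]
 [-0.704  0.435 -0.561 -0.574]
 [-0.001  0.79   0.613  0.635]
 [ 0.     0.     0.     1.   ]] 515.1191558368189 {'fx': 515.1191558368189, 'fy': 515.1191558368189, 'cx': 322.1784440833331, 'cy': 246.48372489093825}
```

View pics/top.png

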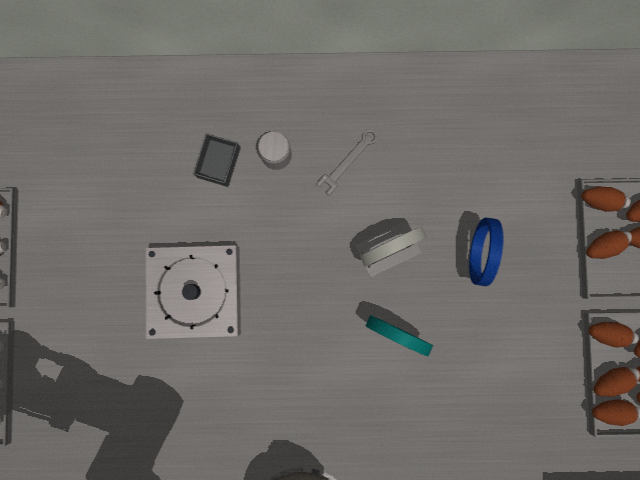

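View pics/side.png

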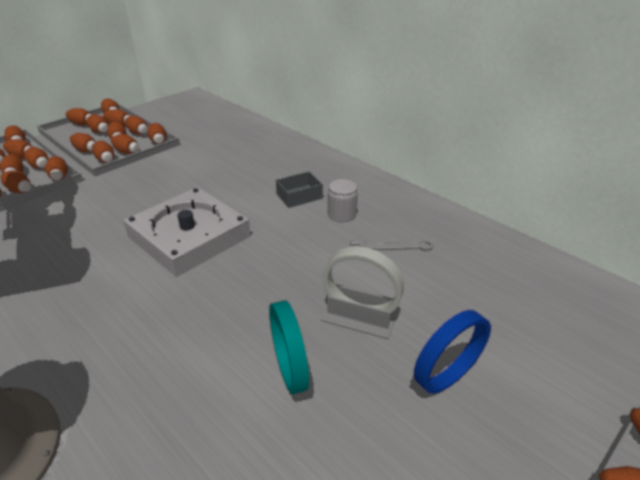

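The white ring standing in the steel rack (top ≈393,247; side ≈363,285) matches the cup. The teal ring (top 399,336) and blue ring (486,252) have the wrong colour and aren't in a rack. The hub is at top ≈(192,291).

Run:
```python
from h import *
f=np.load('first.npz')
for k,i in(('ta','ti'),('sb','si')):
    w=f[k];im=f[i].astype(int);sat=im.max(2)-im.min(2)
    near=(np.hypot(w[...,0]-.49,w[...,1]+.18)<.1)&(sat<40)
    p=w[near&(w[...,2]>.055)]
    print(k,len(p),p.mean(0),'zmax',np.percentile(p[:,2],[50,98,99.8]))
    xy=p[:,:2]; t=p[p[:,2]>.12][:,:2]
    r=cv2.minAreaRect(p[:,:2].astype(np.float32));print('rect',r)
    # plane fit
    c=p.mean(0);U,S,V=np.linalg.svd(p-c,full_matrices=False);print('S',S,'n',V[2])
    if len(t)>5:print('top',cv2.minAreaRect(t.astype(np.float32)))
    r=p[near[near&(w[...,2]>.055)]] if 0 else w[near&(w[...,2]>.03)&(w[...,2]<.043)]
    print('racktop',cv2.minAreaRect(r[:,:2].astype(np.float32)))
    h=(np.abs(w[...,2]-.044)<.006)&(np.hypot(w[...,0]-.41,w[...,1]-.17)<.15)
    q=w[h];print('hub',np.median(q[:,2]),cv2.minAreaRect(q[:,:2].astype(np.float32)))
    m=(w[...,2]>.052)&(w[...,2]<.07)&(np.hypot(w[...,0]-.41,w[...,1]-.17)<.05)
    s=w[m];print('stub',len(s),s[:,:2].mean(0), (s[:,:2].min(0)+s[:,:2].max(0))/2,s[:,2].max())
a=cam('side');save(a,'crop.png',(290,210,450,360),4)
```

```text
ta 748 [ 0.55372607 -0.17373597  0.1300268 ] zmax [0.13755513 0.14518513 0.14696277]
rect ((0.5005069971084595, -0.1583469808101654), (0.09215385466814041, 0.19513484835624695), 69.91455841064453)
S [0.99457093 0.48939547 0.26021454] n [-0.24539558  0.31737711  0.91599824]
top ((0.49846625328063965, -0.16392791271209717), (0.08026919513940811, 0.19513484835624695), 69.91455841064453)
racktop ((0.515433669090271, -0.16146107017993927), (0.08697429299354553, 0.16474995017051697), 62.279964447021484)
hub 0.04426389141211429 ((0.4743739366531372, 0.2156733274459839), (0.1692381352186203, 0.1862030029296875), 0.992599368095398)<stdin>:18: RuntimeWarning: Mean of empty slice.
  ret = um.true_divide(
Traceback (most recent call last):
ValueError: zero-size array to reduction operation minimum which has no identity
```

```bash
cat > m.py <<'E'
from h import *
f=np.load('first.npz')
def rect(q): return cv2.minAreaRect(q[:,:2].astype(np.float32))
for k,i in(('ta','ti'),('sb','si')):
    w=f[k];im=f[i].astype(int);sat=im.max(2)-im.min(2)
    near=(np.hypot(w[...,0]-.56,w[...,1]+.18)<.09)&(sat<40)
    p=w[near&(w[...,2]>.055)]
    t=p[p[:,2]>.132]
    print(k,len(p),p.mean(0),'zpct',np.percentile(p[:,2],[50,98,99.8]))
    print(' top',len(t),rect(t))
    c=p.mean(0);U,S,V=np.linalg.svd(p-c,full_matrices=False);print(' S',S,'n',V[2])
    for lo,hi in((.03,.043),(.044,.07),(.07,.1),(.1,.12),(.12,.132)):
        r=w[near&(w[...,2]>lo)&(w[...,2]<hi)]
        if len(r)>5:print(' ',lo,hi,len(r),rect(r))
    n2=np.hypot(w[...,0]-.48,w[...,1]-.21)<.14
    q=w[n2&(np.abs(w[...,2]-.044)<.005)];print(' hub',np.median(q[:,2]),rect(q))
    s=w[n2&(w[...,2]>.053)&(w[...,2]<.07)]
    if len(s):print(' stub',len(s),cv2.minEnclosingCircle(s[:,:2].astype(np.float32)),s[:,2].max())
E
python3 m.py; python3 -c "
from h import *
a=cam('side');save(a,'crop.png',(290,210,450,360),4)"
```

```text
ta 880 [ 0.56252488 -0.1848516   0.12957442] zpct [0.13498658 0.1451155  0.14696207]
 top 510 ((0.5656872987747192, -0.1916840821504593), (0.023900790140032768, 0.08194021135568619), 24.563190460205078)
 S [1.11571057 0.42163352 0.20502155] n [ 0.91004205  0.41451234 -0.00172862]
  0.03 0.043 127 ((0.5658427476882935, -0.1920677125453949), (0.03653508052229881, 0.11031142622232437), 24.567913055419922)
  0.044 0.07 56 ((0.5652884840965271, -0.19120322167873383), (0.0361223928630352, 0.10047150403261185), 24.259267807006836)
  0.07 0.1 54 ((0.5651026368141174, -0.19105547666549683), (0.022752786055207253, 0.13439208269119263), 24.572744369506836)
  0.1 0.12 139 ((0.5653234124183655, -0.19138169288635254), (0.023938573896884918, 0.12681740522384644), 24.42485809326172)
  0.12 0.132 177 ((0.5659415125846863, -0.1919633150100708), (0.023798910900950432, 0.10505218803882599), 24.58708953857422)
 hub 0.04424262945115309 ((0.4819927215576172, 0.21580533683300018), (0.18447795510292053, 0.1862030029296875), 0.9925993084907532)
 stub 206 ((0.4445701837539673, 0.2465335875749588), 0.0642111599
[... 464 characters left out ...]
254318237, -0.19216182827949524), (0.03515085577964783, 0.13220636546611786), 22.392131805419922)
  0.07 0.1 234 ((0.5651756525039673, -0.19158609211444855), (0.025678230449557304, 0.1356009989976883), 24.107006072998047)
  0.1 0.12 245 ((0.565796434879303, -0.19123569130897522), (0.026723196730017662, 0.12556003034114838), 24.613935470581055)
  0.12 0.132 251 ((0.5646699070930481, -0.19197674095630646), (0.026494992896914482, 0.10264188796281815), 25.622283935546875)
 hub 0.04447225579366354 ((0.4826167821884155, 0.21659061312675476), (0.18664446473121643, 0.19156676530838013), 1.0197432041168213)
 stub 146 ((0.4823808968067169, 0.21525847911834717), 0.016740482300519943) 0.0627621102382081
```

View pics/crop.png

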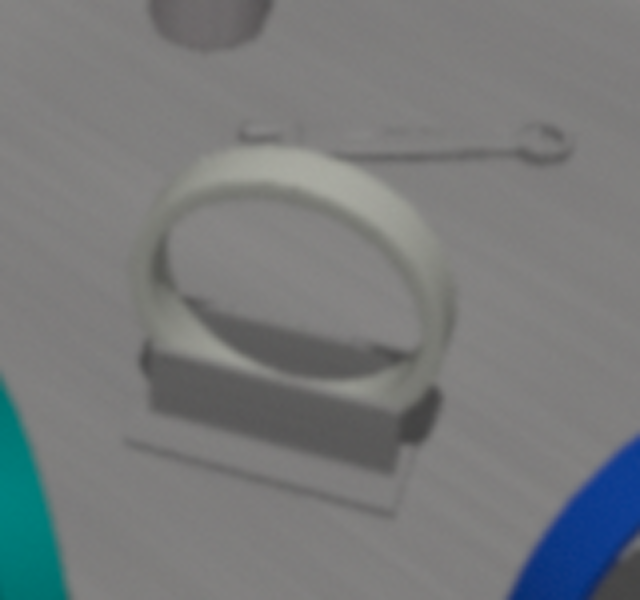

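The crop confirms it: a white ring on edge in the steel rack's slot, with the teal ring at left and the blue one at right outside the rack. The cup is at about (0.5655, -0.1917) with its axis at 24.6° yaw. The hub is at about (0.482, 0.2155), turned about 1°. Next I move above the cup.

```bash
cat > rel.py <<'E'
import sys
from h import *
# usage: rel.py x y z yawdeg [tiltdeg about tool x]
def rel(p,yaw,tilt=0):
    s=status.observe();R0=R.from_euler('xyz',s['tool_rot'])
    Rt=R.from_euler('xyz',[-np.pi/2,0,np.radians(yaw)])*R.from_rotvec([np.radians(tilt),0,0])
    print('cm',(R0.inv().apply(np.array(p)-s['tool_pos'])*100).round(2),'rot',(R0.inv()*Rt).as_rotvec().round(4))
if __name__=='__main__':
    a=[float(x) for x in sys.argv[1:]];rel(a[:3],*a[3:])
E
python3 rel.py .5655 -.1917 .19 -65.4
python3 -m pendant '[[[59.7,-2,-52.5,0,0.814,0,9],[59.7,-2,-52.5,0,0.814,0,9],[59.7,-2,-52.5,0,0.814,0,9],[59.7,-2,-52.5,0,0.814,0,9],[59.7,-2,-52.5,0,0.814,0,9],[59.7,-2,-52.5,0,0.814,0,9],[59.7,-2,-52.5,0,0.814,0,9],[59.7,-2,-52.5,0,0.814,0,9],[59.7,-2,-52.5,0,0.814,0,9],[59.7,-2,-52.5,0,0.814,0,9],[59.7,-2,-52.5,0,0.814,0,9],[59.7,-2,-52.5,0,0.814,0,9],[59.7,-2,-52.5,0,0.814,0,9],[59.7,-2,-52.5,0,0.814,0,9],[59.7,-2,-52.5,0,0.814,0,9],[59.7,-2,-52.5,0,0.814,0,9],[59.7,-2,-52.5,0,0.814,0,9],[59.7,-2,-52.5,0,0.814,0,9],[59.7,-2,-52.5,0,0.814,0,9],[59.7,-2,-52.5,0,0.814,0,9]]]' 25
python3 rel.py .5655 -.1917 .19 -65.4
```

```text
cm [ 59.72   3.67 -52.53] rot [1.200e-03 8.156e-01 3.000e-04]
time: 2.15
tool_pos: [0.5652, -0.1898, 0.2471]
tool_rot: [-1.571, 0.0, -1.138]
contact_force: [-0.1, 0.0, -0.4]
opening: 0.0899
cm [ 0.19  5.71 -0.06] rot [-0.0002  0.003  -0.0002]
```

```bash
python3 -m pendant '[[[0.2,4,0,0,0,0,9],[0.2,8,0,0,0,0,7],[0.2,12.7,0,0,0,0,5],[0.2,12.7,0,0,0,0,4],[0.2,12.7,0,0,0,0,2],[0.2,12.7,0,0,0,0,2],[0.2,12.7,0,0,0,0,2],[0.2,12.7,0,0,0,0,2],[0.2,12.7,0,0,0,0,2],[0.2,12.7,0,0,0,0,2],[0.2,12.7,0,0,0,0,2]]]' 25
```

```text
time: 3.25
tool_pos: [0.5667, -0.193, 0.1202]
tool_rot: [-1.57, -0.001, -1.14]
contact_force: [-1.0, 0.0, 3.9]
opening: 0.024
```

```bash
python3 -m pendant '[[[0,-4,0,0,0,0,2],[0,-8,0,0,0,0,2],[0,-12,0,0,0,0,2]]]'; python3 rel.py .55 .02 .24 -88; python3 rel.py .55 .02 .18 -88 45
```

```text
time: 3.55
tool_pos: [0.566, -0.1927, 0.2404]
tool_rot: [-1.572, 0.001, -1.14]
contact_force: [0.2, 0.3, -1.4]
opening: 0.0237
cm [-19.99   0.06   7.43] rot [ 0.0013  0.396  -0.0012]
cm [-19.98   6.06   7.44] rot [ 0.7762  0.3749 -0.1566]
```

```bash
python3 -m pendant '[[[-10,0,3.7,0,0.2,0,2],[-20,0,7.4,0,0.396,0,2],[-20,0,7.4,0,0.396,0,2],[-20,0,7.4,0,0.396,0,2],[-20,6,7.4,0.776,0.375,-0.157,2],[-20,6,7.4,0.776,0.375,-0.157,2],[-20,6,7.4,0.776,0.375,-0.157,2],[-20,6,7.4,0.776,0.375,-0.157,2],[-20,6,7.4,0.776,0.375,-0.157,2],[-20,6,7.4,0.776,0.375,-0.157,2],[-20,6,7.4,0.776,0.375,-0.157,2],[-20,6,7.4,0.776,0.375,-0.157,2]]]'; python3 rel.py .55 .02 .10 -88 45;python3 rel.py .55 .02 .088 -88 45;python3 -c "
from h import *
a=cam('side');save(a,'lean.png')"
```

```text
time: 4.75
tool_pos: [0.548, 0.0337, 0.1802]
tool_rot: [-0.877, 0.074, -1.465]
contact_force: [-0.2, 0.3, -1.7]
opening: 0.0236
cm [ 1.97  6.1  -5.01] rot [ 0.0941  0.0021 -0.1026]
cm [ 2.06  7.02 -5.77] rot [ 0.0941  0.0021 -0.1026]
```

View pics/lean.png

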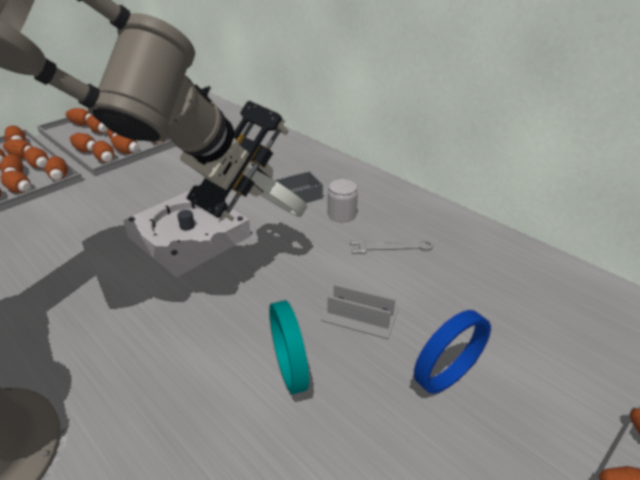

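Picture: the gripper holds the white cup leaning at about (280,195), the rack is empty at (362,310), and nothing else has moved. I lower it onto its edge.

```bash
python3 -m pendant '[[[1,3,-2.5,0.094,0.002,-0.103,2],[2,6.1,-5,0.094,0.002,-0.103,2],[2,6.1,-5,0.094,0.002,-0.103,2],[2,6.5,-5.4,0.094,0.002,-0.103,2],[2,6.9,-5.7,0.094,0.002,-0.103,2],[2,7,-5.8,0.094,0.002,-0.103,2],[2,7,-5.8,0.094,0.002,-0.103,2]]]'
```

```text
time: 5.5
tool_pos: [0.5569, 0.0352, 0.1081]
tool_rot: [-0.774, 0.028, -1.513]
contact_force: [-0.1, 1.0, -2.0]
opening: 0.0233
```

```bash
python3 -m pendant '[[[0,0,0,0,0,0,2],[0,0,0,0,0,0,2],[0,0,0,0,0,0,2]]]'; python3 rel.py .55 .03 .10 -88 45;python3 rel.py .55 .03 .088 -88 45; python3 -c "
from h import *
print(status.observe()['qpos'])"
```

```text
time: 5.8
tool_pos: [0.557, 0.0353, 0.1089]
tool_rot: [-0.774, 0.03, -1.512]
contact_force: [0.0, 1.2, -0.2]
opening: 0.0237
cm [ 0.52  0.09 -1.14] rot [-0.0109 -0.0046 -0.038 ]
cm [ 0.55  0.93 -2.  ] rot [-0.0109 -0.0046 -0.038 ]
[-0.1867651   0.39000639  2.28469943  2.56773754  0.36559883 -2.75107664]
```

```bash
python3 -m pendant '[[[0.5,0.5,-1.5,0,0,0,2],[0.5,0.9,-2,0,0,0,2],[0.5,0.9,-2,0,0,0,2],[0.5,0.9,-2,0,0,0,2]]]'; python3 -c "
from h import *
print(status.observe()['qpos'])"
```

```text
time: 6.2
tool_pos: [0.5494, 0.0302, 0.0876]
tool_rot: [-0.775, 0.029, -1.513]
contact_force: [-0.0, 0.5, -0.8]
opening: 0.024
[-0.20602151  0.44350765  2.32037429  2.64248468  0.44516191 -2.850852  ]
```

```bash
python3 -m pendant '[[[0,0.14,-0.14,0,0,0,2],[0,0.14,-0.14,0,0,0,2],[0,0.14,-0.14,0,0,0,2]]]'; python3 -m pendant '[[[0,0.14,-0.14,0,0,0,2],[0,0.14,-0.14,0,0,0,2],[0,0.14,-0.14,0,0,0,2]]]'; python3 -c "
from h import *
a=cam('side');save(a,'lean2.png',(180,100,380,260),4)"
```

```text
time: 6.5
tool_pos: [0.5499, 0.0303, 0.0865]
tool_rot: [-0.772, 0.029, -1.513]
contact_force: [-2.0, -0.6, 5.1]
opening: 0.0234
time: 6.8
tool_pos: [0.5503, 0.0304, 0.0851]
tool_rot: [-0.771, 0.029, -1.513]
contact_force: [-4.7, -0.9, 7.5]
opening: 0.0234
```

View pics/lean2.png

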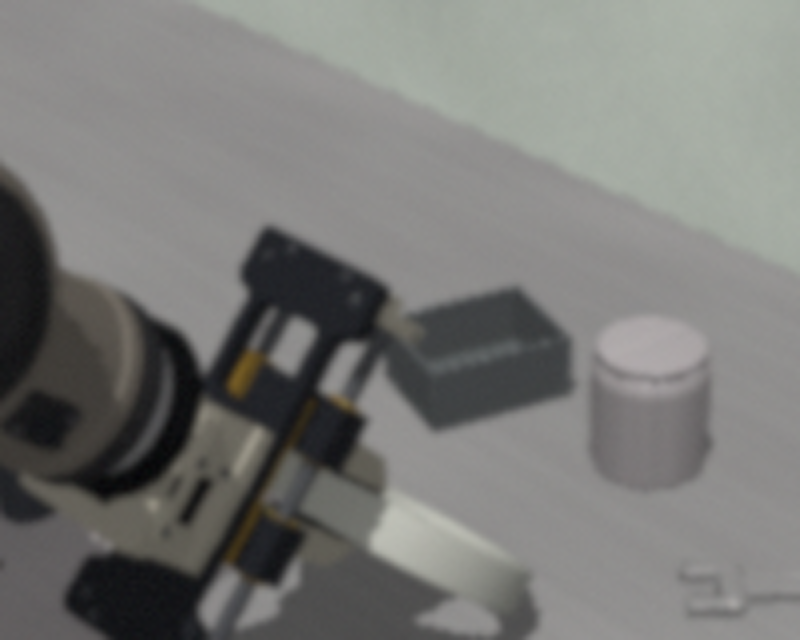

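```bash
python3 -m pendant '[[[0,0,0,0,0,0,5],[0,0,0,0,0,0,5],[0,0,0,0,0,0,6],[0,-4,0,0,0,0,6],[0,-8,0,0,0,0,6],[0,-12,0,0,0,0,6],[0,-12,0,0,0,0,6],[0,-12,0,0,0,0,6],[0,-12,0,0,0,0,6]]]'; python3 -c "
from h import *
print(status.observe()['qpos'])
a=cam('top');save(a,'fall.png');w=cloud(a)
near=(np.hypot(w[...,0]-.54,w[...,1]-.04)<.12)&(w[...,2]>.015)&(w[...,2]<.035)
im=a['image'].astype(int);p=w[near&(im.min(2)>120)];print(len(p),np.median(p,0),cv2.minEnclosingCircle(p[:,:2].astype(np.float32)))"
```

```text
time: 7.75
tool_pos: [0.4641, 0.0227, 0.1674]
tool_rot: [-0.775, 0.029, -1.513]
contact_force: [-0.0, -0.4, 0.7]
opening: 0.0599
[-0.31381563  0.08841486  2.4405848   2.02795776  0.3148901  -2.29490877]
636 [0.57837219 0.00844334 0.02436836] ((0.5422782897949219, 0.06258614361286163), 0.09962932765483856)
```

View pics/fall.png

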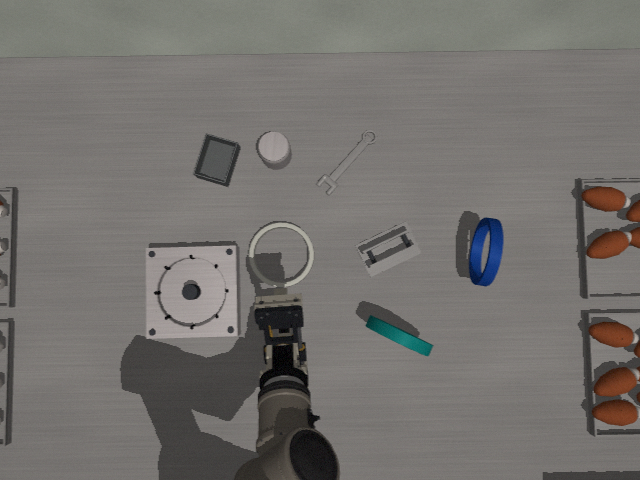

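Picture: the white cup lies flat at about (281,254) and the tool is clear of it, with the bystanders unmoved. I stand the tool upright above it.

```bash
cat > cupfit.py <<'E'
from h import *
def cupfit(a,x,y,r=.09,zlo=.017,zhi=.03,zt=.024):
    w=cloud(a);im=a['image'].astype(int)
    m=(np.hypot(w[...,0]-x,w[...,1]-y)<r)&(w[...,2]>zlo)&(w[...,2]<zhi)
    p=w[m];p=p[np.isfinite(p[:,0])]
    # robust annulus fit
    from scipy.optimize import least_squares
    f=lambda q:np.hypot(p[:,0]-q[0],p[:,1]-q[1])-.063
    s=least_squares(f,[x,y],loss='soft_l1',f_scale=.004)
    d=np.abs(f(s.x))<.007
    q=p[d];A=np.c_[q[:,:2]-s.x,np.ones(len(q))];pl=np.linalg.lstsq(A,q[:,2],rcond=None)[0]
    return s.x,len(q),np.median(f(s.x)[d]),np.median(q[:,2]),pl
if __name__=='__main__':
    a=cam('top');c=onz(a,281,254,.024);print(c,cupfit(a,c[0],c[1]))
E
python3 cupfit.py; python3 rel.py .47 .03 .25 -90 45;python3 rel.py .47 .03 .25 -90 0
```

```text
[0.5566239  0.03400612 0.024     ] (array([0.55610586, 0.03336207]), 929, np.float64(-0.00032794055628182495), np.float64(0.024017002992048564), array([ 0.0003415, -0.0029669,  0.0239367]))
cm [-0.93 -5.37  6.38] rot [-0.0079  0.0195 -0.0617]
cm [-0.93 -5.37  6.38] rot [-0.793   0.0427 -0.0509]
```

```bash
python3 -m pendant '[[[-0.5,-3,3.2,0,0,0,6],[-0.9,-5.4,6.4,-0.79,0.043,-0.05,5],[-0.9,-5.4,6.4,-0.79,0.043,-0.05,5],[-0.9,-5.4,6.4,-0.79,0.043,-0.05,5],[-0.9,-5.4,6.4,-0.79,0.043,-0.05,5],[-0.9,-5.4,6.4,-0.79,0.043,-0.05,5],[-0.9,-5.4,6.4,-0.79,0.043,-0.05,5],[-0.9,-5.4,6.4,-0.79,0.043,-0.05,5],[-0.9,-5.4,6.4,-0.79,0.043,-0.05,5],[-0.9,-5.4,6.4,-0.79,0.043,-0.05,5],[-0.9,-5.4,6.4,-0.79,0.043,-0.05,5],[-0.9,-5.4,6.4,-0.79,0.043,-0.05,5],[-0.9,-5.4,6.4,-0.79,0.043,-0.05,5],[-0.9,-5.4,6.4,-0.79,0.043,-0.05,5]]]';python3 -c "
from h import *
print(status.observe()['qpos'])";python3 rel.py .493 .0334 .06 -90
```

```text
time: 9.25
tool_pos: [0.4686, 0.03, 0.2499]
tool_rot: [-1.567, 0.002, -1.57]
contact_force: [0.1, 0.3, 1.1]
opening: 0.05
[-0.10116757  0.21901707  1.63003481  0.00250532  1.28937672 -0.10272915]
cm [-0.3  19.    2.37] rot [-0.0034  0.0009 -0.0021]
```

```bash
python3 -m pendant '[[[-0.3,5,1.2,-0.003,0,-0.002,4],[-0.3,10,2.4,-0.003,0,-0.002,4],[-0.3,15,2.4,-0.003,0,-0.002,4],[-0.3,19,2.4,-0.003,0,-0.002,4],[-0.3,19,2.4,-0.003,0,-0.002,4],[-0.3,22,2.4,-0.003,0,-0.002,4],[-0.3,24.1,2.4,-0.003,0,-0.002,4],[-0.3,24.1,2.4,-0.003,0,-0.002,4],[-0.3,24.1,2.4,-0.003,0,-0.002,4]]]'
```

```text
time: 10.15
tool_pos: [0.4953, 0.0325, 0.0121]
tool_rot: [-1.567, -0.002, -1.571]
contact_force: [-0.0, -0.5, 0.9]
opening: 0.0398
```

```bash
python3 -m pendant '[[[-0.1,0.3,-0.2,-0.003,0,0,4],[-0.1,0.3,-0.2,-0.003,0,0,2],[-0.1,0.3,-0.2,-0.003,0,0,0.5],[-0.1,0.3,-0.2,-0.003,0,0,0.5],[-0.1,0.3,-0.2,-0.003,0,0,0.5],[-0.1,0.3,-0.2,-0.003,0,0,0.5],[-0.1,0.3,-0.2,-0.003,0,0,0.5]]]' 35; python3 -m pendant '[[[0,-3,0,0,0,0,0.5],[0,-6,0,0,0,0,0.5],[0,-9,0,0,0,0,0.5],[0,-9,0,0,0,0,0.5],[0,-9,0,0,0,0,0.5]]]'
python3 - <<'E'
from cupfit import *
s=status.observe();t=s['tool_pos'];a=cam('top')
print(t,s['tool_rot'])
z=t[2]+.016;print(cupfit(a,t[0]+.063,t[1],.09,z-.02,z+.02))
E
```

```text
time: 10.85
tool_pos: [0.4926, 0.0338, 0.0071]
tool_rot: [-1.573, -0.002, -1.571]
contact_force: [0.1, -0.0, 4.0]
opening: 0.0101
time: 11.35
tool_pos: [0.4923, 0.0339, 0.0967]
tool_rot: [-1.573, -0.002, -1.571]
contact_force: [0.3, 0.8, -2.2]
opening: 0.0095
[0.49225696 0.03393945 0.09668987] [-1.57322236 -0.00164025 -1.57091537]
(array([0.55409082, 0.03202987]), 657, np.float64(-8.57393463877254e-05), np.float64(0.11265004574265547), array([-0.00823175, -0.01592095,  0.11196614]))
```

```bash
python3 rel.py .4195 .2167 .06 -90; python3 -m pendant '[[[-5,0,-2.5,0,0,0,0.5],[-10,0,-5,0,0,0,0.5],[-15,0,-7.3,0,0,0,0.5],[-18.3,0,-7.3,0,0,0,0.5],[-18.3,0,-7.3,0,0,0,0.5],[-18.3,3.5,-7.3,0,0,0,0.5],[-18.3,3.5,-7.3,0,0,0,0.5],[-18.3,3.5,-7.3,0,0,0,0.5],[-18.3,3.5,-7.3,0,0,0,0.5]]]'
cat > look.py <<'E'
from cupfit import *
s=status.observe();t=s['tool_pos'];a=cam('top');b=cam('side')
print(t,s['tool_rot'])
z=t[2]+.016
for c in(a,b):
    print('cup',cupfit(c,t[0]+.063,t[1],.09,z-.009,z+.009))
    w=cloud(c);m=(np.hypot(w[...,0]-.482,w[...,1]-.2157)<.14)&(np.abs(w[...,2]-.044)<.005)
    print('hub',np.nanmedian(w[m][:,2]),cv2.minAreaRect(w[m][:,:2].astype(np.float32)))
save(b,'hub.png',(100,140,300,300),4);save(a,'hubt.png',(120,210,280,350),4)
E
python3 look.py
```

```text
cm [-18.28   3.6   -7.2 ] rot [ 0.0043 -0.0001  0.0015]
time: 12.3
tool_pos: [0.4199, 0.2165, 0.0622]
tool_rot: [-1.573, -0.002, -1.572]
contact_force: [0.7, 0.7, -2.0]
opening: 0.01
[0.41988653 0.21646085 0.06216154] [-1.57322989 -0.00160918 -1.57187997]
cup (array([0.48249257, 0.21354603]), 722, np.float64(7.587866815263883e-05), np.float64(0.07827205831370276), array([-0.00593914, -0.00209963,  0.07809156]))
hub 0.04433257277235536 ((0.4820409119129181, 0.2158142626285553), (0.1840171068906784, 0.18559126555919647), 0.8234291076660156)
cup (array([0.48178502, 0.21234038]), 770, np.float64(5.4728971635706336e-05), np.float64(0.07783267479914696), array([-0.00397278, -0.00351357,  0.07658675]))
hub 0.04436783156732149 ((0.4828711748123169, 0.21525222063064575), (0.18655318021774292, 0.188315287232399), 0.643210232257843)
```

View pics/hubt.png

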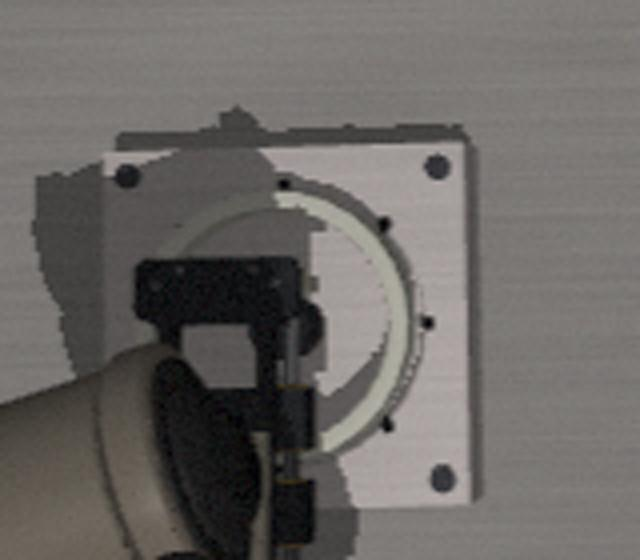

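The top crop shows the gripped ring over the bore, with its right wall at (400,320) and pads at (428,322) and (384,222). The fits put it about 2–2.5 mm low in y, so I shift it and lower.

```bash
python3 -m pendant '[[[-0.2,0,0,0.003,0,0.001,0.5],[-0.2,0.5,0,0.003,0,0.001,0.5],[-0.2,0.9,0,0.003,0,0.001,0.5],[-0.2,0.9,0,0.003,0,0.001,0.5]]]'; python3 look.py;  python3 -m pendant '[[[0,0.2,0,0,0,0,0.5],[0,0.3,0,0,0,0,0.5],[0,0.3,0,0,0,0,0.5]]]'
```

```text
time: 12.8
tool_pos: [0.4189, 0.2187, 0.0521]
tool_rot: [-1.572, -0.001, -1.571]
contact_force: [-0.2, 0.3, -0.9]
opening: 0.0097
[0.4189261  0.21868154 0.05214466] [-1.57150210e+00 -1.02208792e-03 -1.57090690e+00]
cup (array([0.48171148, 0.21605261]), 704, np.float64(0.00012446041660650609), np.float64(0.0683388165004235), array([-0.0111895 ,  0.00410096,  0.06829803]))
hub 0.04425976493981765 ((0.48205479979515076, 0.21564751863479614), (0.18433965742588043, 0.18594859540462494), 0.6741771697998047)
cup (array([0.48056571, 0.21473147]), 757, np.float64(3.0452717794407502e-05), np.float64(0.0676754206556075), array([-0.00232237, -0.00371344,  0.06656551]))
hub 0.04456999441422144 ((0.48254671692848206, 0.21592333912849426), (0.18723158538341522, 0.1877269148826599), 0.30028367042541504)
time: 13.2
tool_pos: [0.4193, 0.2188, 0.0497]
tool_rot: [-1.571, -0.001, -1.571]
contact_force: [-0.1, 0.1, -1.3]
opening: 0.0096
```

```bash
python3 -m pendant '[[[0,0,0.07,0,0,0,0.5],[0,0.15,0.07,0,0,0,0.5],[0,0.15,0.07,0,0,0,0.5]]]';  python3 -m pendant '[[[0,0.15,0,0,0,0,0.5],[0,0.15,0,0,0,0,0.5]]]'
```

```text
time: 13.5
tool_pos: [0.4197, 0.2187, 0.0481]
tool_rot: [-1.571, -0.001, -1.571]
contact_force: [-3.0, -3.4, 1.4]
opening: 0.0096
time: 13.7
tool_pos: [0.4196, 0.2186, 0.0467]
tool_rot: [-1.571, -0.001, -1.571]
contact_force: [-4.4, -3.5, 2.8]
opening: 0.01
```

```bash
python3 -m pendant '[[[0.05,0,-0.05,0,0,0,0.5],[0.05,0,-0.05,0,0,0,0.5]]]';  python3 -m pendant '[[[0,0,0,0,0,0,2],[0,0,0,0,0,0,3],[0,0,0,0,0,0,3],[0,0,0,0,0,0,3],[0,-3,0,0,0,0,3],[0,-6,0,0,0,0,3],[0,-7,-5,0,0,0,3],[0,-7,-10,0,0,0,3],[0,-7,-10,0,0,0,0]]]'
cat > tilt.py <<'E'
from cupfit import *
import sys
def st(name='top'):
    c=cam(name);w=cloud(c);H=np.array([.4822,.2157])
    r=np.hypot(w[...,0]-H[0],w[...,1]-H[1])
    f=w[(r>.076)&(r<.089)&(np.abs(w[...,2]-.044)<.003)]
    z0=np.median(f[:,2])
    p=w[(r>.050)&(r<.074)&(w[...,2]>z0+.0035)&(w[...,2]<z0+.03)]
    from scipy.optimize import least_squares
    g=lambda q:np.hypot(p[:,0]-q[0],p[:,1]-q[1])-.063
    s=least_squares(g,H,loss='soft_l1',f_scale=.003).x
    k=np.abs(g(s))<.0035;q=p[k]
    for _ in range(3):
        A=np.c_[q[:,:2]-s,np.ones(len(q))];pl=np.linalg.lstsq(A,q[:,2],rcond=None)[0]
        res=q[:,2]-A@pl;q=q[np.abs(res)<max(.0015,2*res.std())]
    # face plane too
    B=np.c_[f[:,:2]-H,np.ones(len(f))];fp=np.linalg.lstsq(B,f[:,2],rcond=None)[0]
    d=pl[:2]-fp[:2]
    print(name,'n',len(q),'ctr-hub mm',((s-H)*1e3).round(1),'rim over face mm',round((pl[2]-z0)*1e3,2),'slope x,y mrad',(d*1e3).round(1),'high side deg',round(float(np.degrees(np.arctan2(d[1],d[0]))),0))
if __name__=='__main__':
    for n in sys.argv[1:] or ['top']: st(n)
E
python3 tilt.py top side
```

```text
time: 13.9
tool_pos: [0.4196, 0.2184, 0.0469]
tool_rot: [-1.57, -0.0, -1.571]
contact_force: [-3.2, -2.1, 2.0]
opening: 0.0095
time: 14.8
tool_pos: [0.3131, 0.2172, 0.1161]
tool_rot: [-1.576, -0.003, -1.569]
contact_force: [0.8, -0.5, -0.4]
opening: 0.026
top n 659 ctr-hub mm [-0.1 -2. ] rim over face mm 18.26 slope x,y mrad [ 0.1 43. ] high side deg 90.0
side n 926 ctr-hub mm [-1.4 -2.9] rim over face mm 13.56 slope x,y mrad [-2.3 32.2] high side deg 94.0
```

Run:
```python
from h import *
b=cam('side');a=cam('top')
s=lambda c,k:cv2.resize(c['image'][k[1]:k[3],k[0]:k[2],::-1],(400,400),interpolation=cv2.INTER_CUBIC)
cv2.imwrite('pics/rel.png',np.hstack([s(b,(110,160,260,310)),s(a,(130,225,260,355))]))
```

```text
(no output)
```

View pics/rel.png

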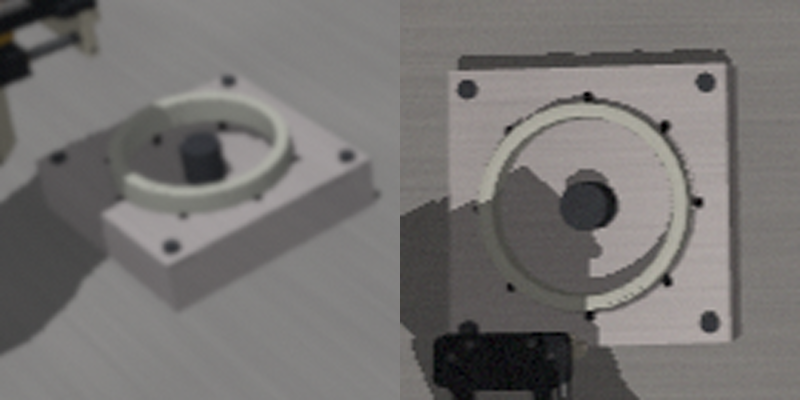

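```bash
cat > rim.py <<'E'
from h import *
import sys
def rim(n):
    c=cam(n);w=cloud(c);H=np.array([.4822,.2157])
    d=w[...,:2]-H;r=np.hypot(d[...,0],d[...,1]);th=np.degrees(np.arctan2(d[...,1],d[...,0]))
    f=w[(r>.078)&(r<.089)&(np.abs(w[...,2]-.044)<.003)];z0=np.median(f[:,2])
    o=[];P=[]
    for k in range(-180,180,30):
        b=(np.abs((th-k+180)%360-180)<12)&(w[...,2]>z0+.0035)&(w[...,2]<z0+.03)&(r>.054)&(r<.074)
        z=(w[b][:,2]-z0)*1e3
        if len(z)<8:o.append((k,len(z)));continue
        t=w[b][z>np.percentile(z,85)-2.0]; zt=np.median((t[:,2]-z0)*1e3)
        o.append((k,len(z),round(float(zt),1),round(float(np.median(r[b][z>np.percentile(z,85)-2.0])*1e3),1)));P.append(t)
    P=np.vstack(P);A=np.c_[P[:,:2]-H,np.ones(len(P))];q=P[:,2]
    for _ in range(3):
        pl=np.linalg.lstsq(A,q,rcond=None)[0];k=np.abs(q-A@pl)<.0015 if _ else np.ones(len(q),bool);A,q=A[k],q[k]
    ctr=np.array([np.median(x[:,:2],0) for x in [P]])
    print(n,'rim mm %.2f slope x,y mrad %.1f %.1f high@%.0f'%((pl[2]-z0)*1e3,*pl[:2]*1e3,np.degrees(np.arctan2(pl[1],pl[0]))),'t',status.observe()['time']);print(o)
for n in sys.argv[1:] or ['top']:rim(n)
E
python3 rim.py top side
```

```text
top rim mm 19.53 slope x,y mrad 2.4 42.5 high@87 t 15.05
[(-180, 79, 19.2, 63.8), (-150, 71, 18.3, 63.8), (-120, 74, 17.5, 63.5), (-90, 78, 16.5, 62.6), (-60, 74, 17.2, 63.2), (-30, 72, 18.7, 63.2), (0, 71, 19.7, 62.4), (30, 76, 22.4, 61.6), (60, 85, 21.5, 62.4), (90, 90, 21.9, 62.1), (120, 90, 22.5, 61.5), (150, 84, 20.2, 63.5)]
side rim mm 18.22 slope x,y mrad 0.9 40.7 high@89 t 15.1
[(-180, 73, 18.5, 63.8), (-150, 98, 16.9, 63.5), (-120, 111, 15.8, 63.2), (-90, 100, 15.7, 63.5), (-60, 66, 16.0, 63.0), (-30, 39, 16.8, 62.3), (0, 62, 18.2, 63.5), (30, 95, 20.1, 60.8), (60, 110, 20.2, 62.7), (90, 103, 20.7, 62.0), (120, 76, 20.7, 60.9), (150, 45, 19.2, 62.3)]
```

Both views agree. The cup is in the mouth and released, its rim about 19 mm over the face (16 at −y, 22 at +y), leaning about 0.042 rad. That satisfies step 2, so I start tapping at +y.

```bash
python3 rel.py .482 .277 .075 -90; python3 -m pendant '[[[-3,0,5,0.005,0,0,0],[-6,0,10,0.005,0,0,0],[-6,0,15,0.005,0,0,0],[-6,2,16.9,0.005,0,0,0],[-6,3.8,16.9,0.005,0,0,0],[-6,3.8,16.9,0.005,0,0,0],[-6,3.8,16.9,0.005,0,0,0]]]' 20; python3 rel.py .482 .277 .061 -90
```

```text
cm [-5.85  4.2  16.1 ] rot [-0.0015 -0.0007  0.0003]
time: 15.8
tool_pos: [0.4885, 0.2781, 0.0783]
tool_rot: [-1.567, -0.001, -1.571]
contact_force: [0.5, -0.0, -0.9]
opening: 0.0004
cm [ 0.11  1.73 -0.66] rot [-0.004  -0.0006  0.0012]
```

```bash
python3 -m pendant '[[[0.1,0.8,-0.7,-0.004,0,0,0],[0.1,1.1,-0.7,-0.004,0,0,0],[0.1,1.4,-0.7,-0.004,0,0,0],[0.1,1.6,-0.7,-0.004,0,0,0],[0.1,1.75,-0.7,-0.004,0,0,0],[0.1,1.75,-0.7,-0.004,0,0,0]]]'; python3 -m pendant '[[[0,-1.5,0,0,0,0,0],[0,-3,0,0,0,0,0]]]'; python3 rim.py side
```

```text
time: 16.4
tool_pos: [0.4817, 0.2779, 0.0627]
tool_rot: [-1.568, 0.0, -1.571]
contact_force: [-3.4, -0.4, 9.6]
opening: 0.0003
time: 16.6
tool_pos: [0.4815, 0.2774, 0.0916]
tool_rot: [-1.569, -0.001, -1.571]
contact_force: [0.6, -0.4, 0.1]
opening: 0.0004
side rim mm 17.59 slope x,y mrad 4.1 22.0 high@79 t 16.65
[(-180, 70, 17.6, 62.9), (-150, 101, 17.0, 63.3), (-120, 113, 16.2, 63.6), (-90, 103, 15.9, 64.1), (-60, 73, 16.5, 63.5), (-30, 38, 17.5, 63.7), (0, 62, 18.2, 62.9), (30, 83, 18.5, 63.5), (60, 98, 18.6, 62.3), (90, 96, 18.9, 63.0), (120, 73, 18.2, 62.5), (150, 45, 18.4, 62.6)]
```

```bash
python3 -m pendant '[[[0,2.5,0,0,0,0,0],[0,3,0,0,0,0,0],[0,3.2,0,0,0,0,0],[0,3.4,0,0,0,0,0],[0,3.4,0,0,0,0,0],[0,1.5,0,0,0,0,0],[5,1.5,0,0,0,0,0],[10,1.5,0,0,0,0,0],[12.4,1.5,0,0,0,0,0],[12.4,2.5,0,0,0,0,0],[12.4,3,0,0,0,0,0],[12.4,3.3,0,0,0,0,0],[12.4,3.5,0,0,0,0,0],[12.4,3.5,0,0,0,0,0]]]'; python3 -m pendant '[[[0,-1.5,0,0,0,0,0],[0,-2,0,0,0,0,0]]]'; python3 rim.py side top
```

```text
time: 18.05
tool_pos: [0.4821, 0.1535, 0.0566]
tool_rot: [-1.568, -0.002, -1.569]
contact_force: [-0.4, -4.9, 6.2]
opening: 0.0006
time: 18.25
tool_pos: [0.482, 0.1547, 0.0767]
tool_rot: [-1.568, -0.0, -1.569]
contact_force: [0.2, -0.7, 0.2]
opening: 0.0003
side rim mm 13.37 slope x,y mrad -8.8 14.3 high@122 t 18.3
[(-180, 62, 13.9, 62.4), (-150, 82, 13.2, 63.7), (-120, 91, 12.4, 63.3), (-90, 80, 12.5, 63.3), (-60, 60, 12.5, 63.1), (-30, 37, 12.6, 63.3), (0, 24, 13.5, 62.7), (30, 0), (60, 20, 8.2, 58.9), (90, 13, 13.9, 66.8), (120, 28, 14.9, 63.7), (150, 41, 14.5, 61.7)]
top rim mm 15.19 slope x,y mrad -18.8 9.1 high@154 t 18.35
[(-180, 8, 16.3, 66.8), (-150, 0), (-120, 0), (-90, 0), (-60, 0), (-30, 0), (0, 26, 13.8, 65.1), (30, 17, 14.7, 65.4), (60, 0), (90, 0), (120, 0), (150, 0)]
```

```bash
python3 -m pendant '[[[-3.1,0,-3.1,0,0,0,0],[-6.2,0,-6.2,0,0,0,0],[-6.2,0.8,-6.2,0,0,0,0],[-6.2,1.6,-6.2,0,0,0,0],[-6.2,2,-6.2,0,0,0,0],[-6.2,2.15,-6.2,0,0,0,0],[-6.2,2.15,-6.2,0,0,0,0],[-6.2,0,-6.2,0,0,0,0],[-6.2,-0.8,-2,0,0,0,0],[-6.2,-0.8,3,0,0,0,0],[-6.2,0,6.2,0,0,0,0],[-6.2,1,6.2,0,0,0,0],[-6.2,1.7,6.2,0,0,0,0],[-6.2,2.1,6.2,0,0,0,0],[-6.2,2.3,6.2,0,0,0,0],[-6.2,2.3,6.2,0,0,0,0]]]'; python3 -m pendant '[[[0,-1.5,0,0,0,0,0],[0,-2.3,0,0,0,0,0]]]'; python3 rim.py side
```

```text
time: 19.95
tool_pos: [0.5442, 0.2147, 0.0545]
tool_rot: [-1.567, -0.001, -1.571]
contact_force: [1.4, -3.7, 8.3]
opening: 0.0007
time: 20.15
tool_pos: [0.5428, 0.2151, 0.0767]
tool_rot: [-1.57, -0.001, -1.571]
contact_force: [0.2, -0.5, 0.2]
opening: 0.0006
side rim mm 10.34 slope x,y mrad 1.6 14.3 high@84 t 20.2
[(-180, 57, 9.8, 62.5), (-150, 65, 10.2, 62.4), (-120, 69, 9.3, 63.5), (-90, 65, 9.5, 64.1), (-60, 49, 9.6, 63.9), (-30, 36, 9.9, 63.0), (0, 47, 10.4, 62.5), (30, 55, 10.6, 63.3), (60, 62, 11.1, 61.0), (90, 66, 11.2, 62.3), (120, 54, 11.1, 61.5), (150, 39, 11.3, 61.8)]
```

```bash
python3 -m pendant '[[[-3.1,0,-3.1,0,0,0,0],[-6.2,0,-6.2,0,0,0,0],[-6.2,1,-6.2,0,0,0,0],[-6.2,1.8,-6.2,0,0,0,0],[-6.2,2.2,-6.2,0,0,0,0],[-6.2,2.5,-6.2,0,0,0,0],[-6.2,2.5,-6.2,0,0,0,0],[-6.2,0,-6.2,0,0,0,0],[-2,0,-6.2,0,0,0,0],[3,0,-6.2,0,0,0,0],[6.2,0,-6.2,0,0,0,0],[6.2,1,-6.2,0,0,0,0],[6.2,1.8,-6.2,0,0,0,0],[6.2,2.3,-6.2,0,0,0,0],[6.2,2.65,-6.2,0,0,0,0],[6.2,2.65,-6.2,0,0,0,0]]]'; python3 -m pendant '[[[0,-1.5,0,0,0,0,0],[0,-2.65,0,0,0,0,0]]]'; python3 rim.py side
```

```text
time: 21.8
tool_pos: [0.4817, 0.1529, 0.0501]
tool_rot: [-1.57, -0.003, -1.569]
contact_force: [-2.5, -7.7, 9.3]
opening: 0.0005
time: 22.0
tool_pos: [0.4816, 0.1543, 0.0763]
tool_rot: [-1.57, -0.001, -1.57]
contact_force: [-0.5, 0.5, -0.4]
opening: 0.0007
side rim mm 7.01 slope x,y mrad 2.0 14.1 high@82 t 22.05
[(-180, 47, 7.2, 61.7), (-150, 48, 6.3, 61.9), (-120, 46, 6.3, 63.1), (-90, 50, 5.9, 63.8), (-60, 42, 6.5, 63.3), (-30, 37, 7.0, 64.4), (0, 24, 6.8, 64.2), (30, 0), (60, 20, 7.2, 61.1), (90, 5), (120, 26, 8.1, 61.7), (150, 40, 7.1, 61.7)]
```

```bash
python3 -m pendant '[[[-5,0,0,0,0,0,0],[-10,0,0,0,0,0,0],[-12.4,0.5,0,0,0,0,0],[-12.4,1.8,0,0,0,0,0],[-12.4,2.4,0,0,0,0,0],[-12.4,2.85,0,0,0,0,0],[-12.4,2.85,0,0,0,0,0],[-12.4,0.5,0,0,0,0,0],[-9.3,0.5,-3.1,0,0,0,0],[-6.2,0.5,-6.2,0,0,0,0],[-6.2,1.8,-6.2,0,0,0,0],[-6.2,2.4,-6.2,0,0,0,0],[-6.2,2.85,-6.2,0,0,0,0],[-6.2,2.85,-6.2,0,0,0,0]]]'; python3 -m pendant '[[[0,-2.8,0,0,0,0,0],[0,-2.8,5,0,0,0,0],[0,-2.8,10,0,0,0,0],[0,-2.3,12.4,0,0,0,0],[0,-1,12.4,0,0,0,0],[0,-0.4,12.4,0,0,0,0],[0,0,12.4,0,0,0,0],[0,0,12.4,0,0,0,0]]]'; python3 -m pendant '[[[0,-2.3,0,0,0,0,0],[3.1,-2.3,-3.1,0,0,0,0],[6.2,-2.3,-6.2,0,0,0,0],[6.2,-1,-6.2,0,0,0,0],[6.2,-0.3,-6.2,0,0,0,0],[6.2,0,-6.2,0,0,0,0],[6.2,0,-6.2,0,0,0,0]]]';  python3 -m pendant '[[[0,-4,0,0,0,0,0],[0,-9,0,0,0,0,0],[5,-10,-5,0,0,0,0],[10,-10,-10,0,0,0,0],[15,-10,-10,0,0,0,0],[20,-10,-10,0,0,0,0],[20,-10,-10,0,0,0,0]]]'; python3 rim.py side top
```

```text
time: 23.45
tool_pos: [0.4195, 0.2142, 0.05]
tool_rot: [-1.57, -0.003, -1.571]
contact_force: [-12.3, -9.7, 36.3]
opening: 0.0003
time: 24.25
tool_pos: [0.5434, 0.2149, 0.0501]
tool_rot: [-1.568, -0.002, -1.57]
contact_force: [-4.8, -5.1, 19.6]
opening: 0.0004
time: 24.95
tool_pos: [0.4801, 0.153, 0.0499]
tool_rot: [-1.572, -0.002, -1.569]
contact_force: [-13.2, -7.1, 31.3]
opening: 0.0003
time: 25.65
tool_pos: [0.381, -0.0482, 0.148]
tool_rot: [-1.569, -0.001, -1.57]
contact_force: [0.4, -0.6, 0.0]
opening: 0.0007
side rim mm 2.22 slope x,y mrad -35.3 -50.2 high@-125 t 25.7
[(-180, 0), (-150, 0), (-120, 33, 5.9, 64.8), (-90, 0), (-60, 0), (-30, 0), (0, 0), (30, 0), (60, 0), (90, 2), (120, 2), (150, 0)]
top rim mm 7.44 slope x,y mrad -0.1 3.4 high@91 t 25.75
[(-180, 61, 7.7, 62.8), (-150, 56, 7.6, 62.4), (-120, 59, 7.0, 63.7), (-90, 61, 7.8, 62.2), (-60, 57, 6.9, 63.5), (-30, 60, 7.6, 63.3), (0, 61, 7.8, 63.5), (30, 62, 7.1, 62.9), (60, 53, 8.0, 62.3), (90, 60, 7.6, 62.1), (120, 61, 7.9, 60.4), (150, 61, 7.3, 61.8)]
```

```bash
python3 -m pendant '[[[-5,0,2,0,0,0,0],[-10,0,4,0,0,0,0],[-15,0,6,0,0,0,0],[-20,0,8,0,0,0,0],[-25,2,10,0,0,0,0],[-30,5,10,0,0,0,0],[-32.4,7.2,10,0,0,0,0],[-32.4,7.2,10,0,0,0,0],[-32.4,9,10,0,0,0,0],[-32.4,9.6,10,0,0,0,0],[-32.4,9.9,10,0,0,0,0],[-32.4,10,10,0,0,0,0],[-32.4,10,10,0,0,0,0]]]';  python3 -m pendant '[[[0,-4,0,0,0,0,0],[0,-9,0,0,0,0,0],[5,-10,-5,0,0,0,0],[10,-10,-10,0,0,0,0],[15,-10,-10,0,0,0,0],[20,-10,-10,0,0,0,0],[25,-10,-10,0,0,0,0],[30,-10,-10,0,0,0,0],[35,-12,-10,0,0,0,0],[40,-12,-10,0,0,0,0],[40,-12,-10,0,0,0,0]]]'; python3 rim.py side top;python3 - <<'E'
from h import *
b=cam('side');a=cam('top')
s=lambda c,k,z=(400,400):cv2.resize(c['image'][k[1]:k[3],k[0]:k[2],::-1],z,interpolation=cv2.INTER_CUBIC)
cv2.imwrite('pics/end.png',np.hstack([s(b,(0,0,640,480),(400,300)),s(a,(130,225,260,325),(390,300))]))
E
```

```text
time: 27.05
tool_pos: [0.4803, 0.2781, 0.0501]
tool_rot: [-1.571, 0.001, -1.571]
contact_force: [-9.7, 2.8, 15.8]
opening: 0.0005
time: 28.15
tool_pos: [0.3814, -0.1256, 0.1691]
tool_rot: [-1.567, -0.002, -1.573]
contact_force: [0.6, -0.1, -1.0]
opening: 0.0004
side rim mm 5.77 slope x,y mrad -3.3 3.9 high@130 t 28.2
[(-180, 28, 6.2, 62.8), (-150, 0), (-120, 0), (-90, 0), (-60, 0), (-30, 0), (0, 0), (30, 0), (60, 36, 6.0, 62.7), (90, 34, 6.3, 63.1), (120, 38, 6.0, 61.0), (150, 35, 6.0, 61.2)]
top rim mm 7.22 slope x,y mrad -5.0 -1.9 high@-159 t 28.25
[(-180, 61, 7.0, 62.4), (-150, 55, 8.0, 62.5), (-120, 62, 6.9, 63.5), (-90, 63, 7.7, 63.3), (-60, 59, 7.0, 64.2), (-30, 57, 7.2, 64.2), (0, 61, 6.9, 63.4), (30, 55, 6.5, 63.3), (60, 56, 7.0, 61.9), (90, 65, 7.6, 61.7), (120, 66, 6.5, 61.9), (150, 53, 7.9, 61.1)]
```

View pics/end.png

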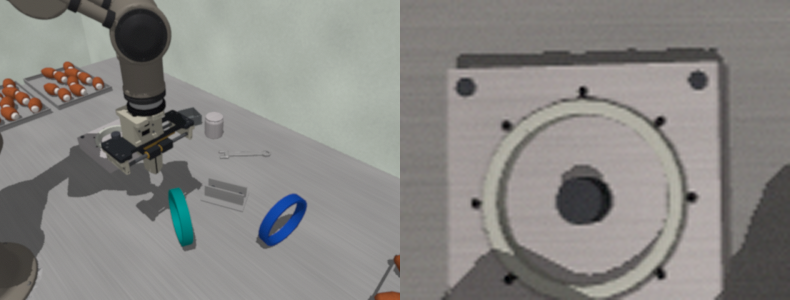

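The picture shows the cup seated level and centred in the bore. The gripper is free in the air, and the tin, wrench and bin are in place. All four rim points stopped hard at TCP z ≈ 0.050, about 6 mm over the face.

```bash
python3 -c "
from cell import robot
print(robot.hand_in())"
```

```text
the job is handed in; nothing more can be done
None
```

The cup is home in the hub's bore, and the job was handed in at about 28 s of the 72 s allowed. `hand_in` reports no verdict, so the result rests on my own checks.

**What I did:**
- I pinched the cup at its top, lifted it from the rack, leaned it 45° with its edge on the bench and drew back. It fell flat.
- I took it again by its wall, set it in the bore mouth and let go. I then tapped it down at ±y and ±x, using small steps until it bottomed.

**Last checks:**
- **Seating:** the rim stopped hard at all four points at tool height 0.050 m, about 6 mm over the face, with 16–36 N of push.
- **Squareness:** the fitted slope is about 5 mrad or less, in both views (limit 25 mrad).
- **Centring:** the cup looks centred in the bore in the last picture. I made no separate centring measurement at the end.
- **Release:** the gripper is clear of everything, and the bystanders look unmoved in the last picture.

**Where checks disagreed or fell short:**
- The top camera reads the rim at about 7.2 mm and the side camera at about 5.8–6.2 mm. The top camera also read about 1.3 mm higher earlier, before any tapping, so I trust the side figure.
- In the last side view the arm hid more than half of the rim, so its slope figure there is weak.
- After release in the mouth the cup leaned about 0.042 rad, within the 0.1 rad limit, and the first tap at +y halved that.

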